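# Reset a bend-fixture support to its next index hole and hold the lock pin home

### The arm

A 7-joint arm with a two-finger parallel gripper is mounted at the origin on the work surface. World frame = base frame: x ahead of the robot, y to its left, z up, the work surface at z = 0. Lengths are in mm, angles in rad, forces in N, time in s.
With the tool pointing down it reaches from about 400 to 850 mm from the base axis. Payload 10.4 kg.
Tool frame: the origin (TCP) lies between the finger pads; the fingertips stand 22 mm ahead of it and the grasp point (between the pads) lies 3 mm ahead of it; z points along the fingers, y is the direction in which the jaws open and shut (so a half turn about z gives the same grasp; the last joint's range is limited). The gripper opens to 87 mm and grips with 3 to 60 N. Pads are 19 mm wide; open, the fingers measure 117 mm over their backs; the gripper's body (75 mm by 190 mm) begins 51 mm behind the grasp point.
Start: joints at [1.128, 0.332, -0.065, 1.46, 0.022, 1.35, -0.088], TCP at [254.758, -570.743, 244.576] pointing down, gripper open.
Joint ranges: [-2.6, 2.6], [-0.5, 2.12], [-1.47, 1.34], [0.16, 2.42], [-1.27, 4.41], [0.06, 2.06], [-2.6, 2.6]. Speed limits (rad/s): [2.22, 2.22, 2.79, 2.79, 3.14, 3.14, 3.14].

### API

Orientations are given as a unit quaternion [x, y, z, w].
In Python, from plant import env gives the robot as it stands.
- The arm moves only by the tool drive_tool, never from a script. Its argument "targets" is a list of rows, each a list of 2 entries, a list of its own where there are three numbers: the shift along the tool's x, y, z in mm, then the turn, a rotation vector about the tool's x, y, z in rad. A call has 1 to 8 rows; each row is the pose to reach, as a shift and turn from the pose commanded when the call began, along the tool's axes at that moment; what a row does not reach only later rows make up. A row lasts 1/10 s, in which the tool goes at most 50 mm and 8.59 degrees, less where a joint would pass 70% of its speed; a pose out of reach is approached as far as the arm can. A call with a gripper value outside its range is refused whole. "jaw" is the finger opening in mm, from 0 to 87, set as the call begins (left out, the last holds). The fingers move at their own pace and stop on an object; "force" is the grip in N (left out, the last holds). Time passes only in rows, so rows that repeat a pose let the fingers close. It gives the time, the measured TCP pose, the force and the opening at its end, in the units of the state.
- env.read_state(): the state, without advancing time (a new reading comes with each control period).
- env.capture(name): name is "side" or "top" or "wrist"; returns (picture, depth): 480x640x3 uint8, red, green, blue; 480x640 float32, mm along the optical axis (not along the pixel's ray), 0 where there is no reading.
- env.camera_params(name): a dict with "camera_matrix" (3x3 intrinsics, pixels), "k1" (the pictures are not rectified: a ray, as slopes to the right and down, at radius r is drawn at 1 + k1 r^2 times it, then the intrinsics apply), "rvec" (rotation vector, rad) and "tvec" (3), from world to camera coordinates, as OpenCV has them; the wrist camera has in their place "tool_from_camera" (4x4, takes a point from camera to tool coordinates, whose origin is the TCP and whose axes are the flange's). Camera axes: x right, y down, z forward; pixel columns grow to the right and rows downward; lengths in mm; the calibration is good to about 2 mm. A picture is of the moment at which its call begins: read the wrist's pose just before it. camera_params takes no time and is no camera call.
- env.hand_in(): hands the job in, once; it reports no verdict.
The state is a dict: "t": time; "joint_pos": joint angles; "dq": joint speeds; "effort": joint torques, N m; "eef_pos": TCP position; "orientation": TCP orientation; "ft_force": force on the tool from outside, world axes, zero at the start; "torque": the same for the moment, N m; "opening": finger opening in mm.
Only numpy, scipy, OpenCV 4.12 (cv2) and the standard library are available. Lean on these libraries where they do the work, as an engineer would, in place of code of your own. Each camera call takes 0.05 s, during which the arm holds its last target.

### The job

The two roller supports of the three-point bend fixture on the bench must stand the same distance either side of its centre line, but one of them is locked one hole too close to the centre. Pull up the lock plunger of that support, slide the support outward to the next hole so that it matches the other one, and let the pin go fully home in that hole. Finish while still holding the plunger's knob and pressing it firmly down, so that a colleague can tighten the clamp screw; leave the other support locked where it is, and the loading nose, test bar and hex key lying undisturbed.

Things in the scene. Friction and masses are not known exactly. Their poses are not given: they have to be found in the camera images.
- fixture: Bend fixture's lower tool, bolted to the bench at any yaw: black plate 136 x 280 x 18 mm, bright beam 44 mm wide, and beside it an index bar 26 mm wide with ten round holes 10.5 mm wide, 9 mm deep, 25 mm apart (both tops at 40 mm). Origin on the bench under the beam's middle, y along the beam, z up. Index bar at x = -64 mm, holes at y = +-12.5, 37.5, 62.5, 87.5, 112.5 mm; a line marks y = 0.
- support_a (a joint): Slide (m) of the support on the -y half, the one too close to the centre. About 0 at the start, pinned at y = -37.5 mm; grows outward (fixture -y): 0.025 is the next hole, y = -62.5 mm. Range -0.026 to 0.051, friction 2.5 N, pin play 1.2 mm either way. Aluminium saddle 40 mm along the beam, 60 across, steel roller on top (82 mm high), flat arm on its -x side (top at 56 mm) carrying the plunger.
- lift_a (a joint): Lift (m) of support_a's lock plunger. 0 = pin at the bottom of a hole; pin clear of the hole from 0.009; upper stop 0.015. A spring pulls it down, 4.5 N at 0, 9 N at the stop. Let go between holes, the pin rests on the bar at 0.009. It travels with the support: holding the knob up, slide the support by the knob. A further 5 to 20 N downward holds it firmly home.
- knob_a (a point): Centre of the knob of support_a's plunger: black upright cylinder, 24 mm in diameter, 20 mm high, centre 82 mm above the bench when the pin is home. Below it a steel neck 16 mm thick down to the flat arm at 56 mm. The saddle and roller begin 16 to 22 mm from the knob's side, towards the beam; along the beam it is free on both sides. It rises with the plunger and moves with the support.
- plunger_a: Knob, stem and 8 mm round-nosed pin of support_a's lock plunger, one moving part; its origin is on the plunger's axis, 82 mm below the knob's centre (at bench height when the pin is home).
- support_b (a joint): Slide (m) of the other support, of the same make, rightly pinned at y = +62.5 mm: 0 there, grows outward (fixture +y). Leave it.
- lift_b (a joint): Lift (m) of support_b's lock plunger, 0 = pin home. Leave it.
- knob_b (a point): Centre of the knob of support_b's plunger, same shape and height as knob_a; x = -64, y = +62.5 mm in the fixture's frame.
- nose_mid (a point): Middle of the loading nose standing on the bench off the fixture's +y end: round shank below, steel block 60 x 34 mm with a roller on top, 64 mm high; this point 32 mm up. Leave it.
- specimen_mid (a point): Middle of a loose aluminium test bar, 130 x 13 x 8 mm, lying beside the fixture on its +x side. Leave it.
- hex_key_mid (a point): Middle of the long leg of a dark hex key (110 x 30 mm, 6 mm thick) lying beside the fixture on its -x side. Leave it.

How it is judged:
By the outcome, as a careful person would: the job done as asked, in the order asked, and still so for the second after the job is handed in, while the arm keeps its last pose, push and grip.
It also fails if it takes over 34 s, if anything falls off the work surface, if the arm or the gripper's body presses on something with over 40 N, if the wrist force passes 120 N, or if a joint passes its speed limit or range.

## Working session

There is one attempt and no reset: what is moved stays moved. The work goes in short steps, Python scripts to look and compute and a tool call to move; the robot and the scene stay as the last step left them, time stands still between calls to the robot, and variables do not carry over. Pictures are saved under pics/ and viewed, and the job is handed in when it is done.

Besides the shell and the picture viewer there is one more tool, called after "Request:" in YAML: its name, and indented under it one key for each argument. drive_tool: Moves the arm, as the interface text tells. Its arguments: {"type":"object","properties":{"targets":{"type":"array"},"jaw":{"type":"number"},"force":{"type":"number"}},"required":["targets"]}

```bash
ls; mkdir -p pics
cat > h.py <<'E'
import numpy as np, cv2
from scipy.spatial.transform import Rotation as R
from plant import env
def save(n,im): cv2.imwrite(f'pics/{n}.png',im[:,:,::-1])
def world_from_cam(name,st=None):
    p=env.camera_params(name)
    if name=='wrist':
        T=np.eye(4);T[:3,:3]=R.from_quat(st['orientation']).as_matrix();T[:3,3]=st['eef_pos']
        return T@np.array(p['tool_from_camera'])
    T=np.eye(4);T[:3,:3]=R.from_rotvec(np.ravel(p['rvec'])).as_matrix();T[:3,3]=np.ravel(p['tvec'])
    return np.linalg.inv(T)
def ray(name,uv,st=None):
    p=env.camera_params(name);K=np.array(p['camera_matrix']);k=p['k1']
    d=cv2.undistortPoints(np.array([[uv]],float),K,np.array([k,0,0,0.]))[0,0]
    W=world_from_cam(name,st);return W[:3,3],W[:3,:3]@np.array([d[0],d[1],1.])
def atz(name,uv,z,st=None):
    o,d=ray(name,uv,st);return o+d*(z-o[2])/d[2]
def atd(name,uv,dep,st=None):
    o,d=ray(name,uv,st);return o+d*dep
def tri(rs):
    A=0;b=0
    for o,d in rs:
        d=d/np.linalg.norm(d);P=np.eye(3)-np.outer(d,d);A=A+P;b=b+P@o
    return np.linalg.solve(A,b)
E
python3 - <<'E'
from h import *
st=env.read_state();print(st)
for n in('side','top','wrist'):
    im,d=env.capture(n);save(n+'0',im);np.save(f'{n}0.npy',d);print(n,env.camera_params(n))
E
```

```text
pics
{'t': 0.0, 'joint_pos': array([ 1.1284072 ,  0.33288948, -0.06474401,  1.46097518,  0.02161136,
        1.34989424, -0.08849119]), 'dq': array([-0.00095336,  0.00191444, -0.00167665, -0.00067439, -0.00049683,
        0.00045183,  0.00043323]), 'effort': array([-8.02536397e-04, -6.23273993e+01,  2.40159774e-02, -3.89896953e+01,
       -6.13026833e-02,  3.97645449e-02,  1.66217301e-04]), 'eef_pos': array([ 254.59445474, -570.38862667,  243.72687233]), 'orientation': array([ 9.78044851e-01,  2.08393209e-01, -1.85106016e-04, -7.11257363e-04]), 'ft_force': array([ 0.41295256,  0.47885325, -0.38633105]), 'torque': array([0.01520485, 0.00372025, 0.02187391]), 'opening': 87.48781732273818}
side {'camera_matrix': array([[465.81022622,   0.        , 319.56442253],
       [  0.        , 465.81022622, 250.26159583],
       [  0.        ,   0.        ,   1.        ]]), 'k1': -0.04239389701755284, 'rvec': array([ 0.08122233, -2.9352689 ,  1.08940492]), 'tvec': array([572.03155194,  50.02868555, 794.90197639])}
top {'camera_matrix': array([[457.96992715,   0.        , 313.46187319],
       [  0.        , 457.96992715, 239.67686297],
       [  0.        ,   0.        ,   1.        ]]), 'k1': -0.06390532060795816, 'rvec': array([ 2.15473487, -2.20934789,  0.13729954]), 'tvec': array([ 34.2617274 , 571.01110374, 934.08983024])}
wrist {'camera_matrix': array([[374.95469509,   0.        , 317.78884824],
       [  0.        , 374.95469509, 242.52610004],
       [  0.        ,   0.        ,   1.        ]]), 'k1': -0.024104233061561856, 'tool_from_camera': array([[-7.40805154e-04, -9.60332943e-01, -2.78854960e-01,
         7.70522198e+01],
       [ 9.99999613e-01, -5.79092181e-04, -6.62292571e-04,
        -1.29590577e-01],
       [ 4.74538647e-04, -2.78855343e-01,  9.60333001e-01,
        -1.39266462e+02],
       [ 0.00000000e+00,  0.00000000e+00,  0.00000000e+00,
         1.00000000e+00]])}
```

View pics/top0.png

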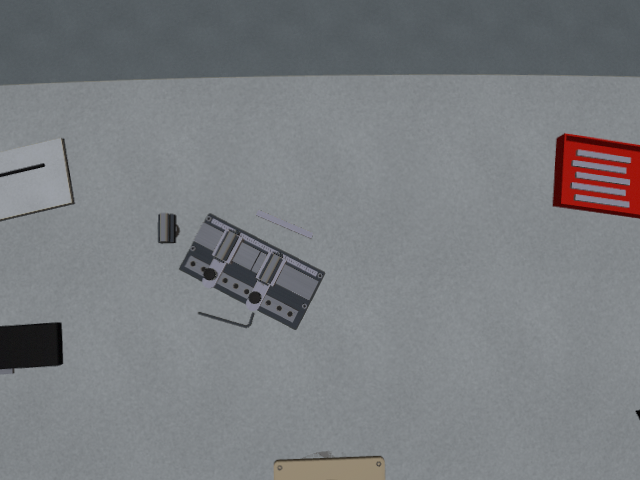

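View pics/side0.png

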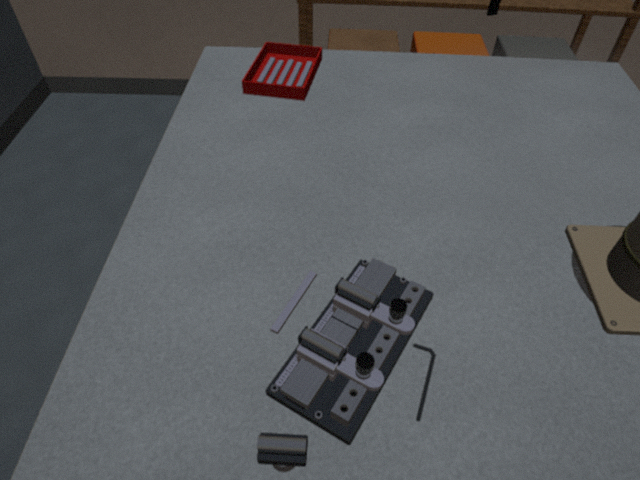

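View pics/wrist0.png

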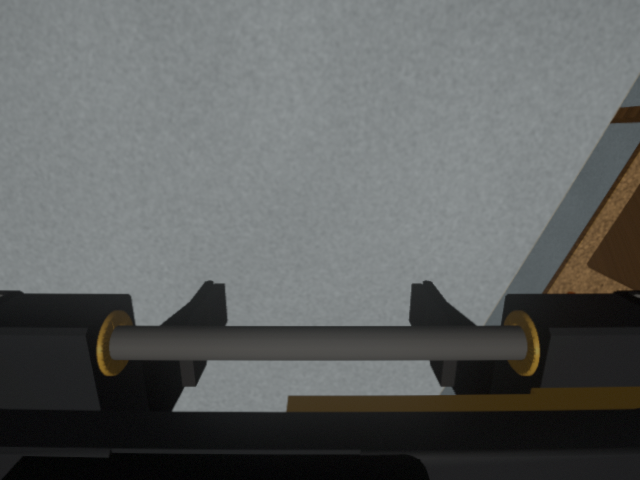

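Top view: the nose (167,228) marks the +y end, so knob A is at about (255,297) and knob B at (209,273). In the side view A is at (398,307) and B at (365,363). Enlarging the pictures to measure them.

Run:
```python
from h import *
a=cv2.imread('pics/top0.png')[200:340,170:335];b=cv2.imread('pics/side0.png')[250:450,260:445]
cv2.imwrite('pics/topz.png',cv2.resize(a,None,fx=4,fy=4,interpolation=cv2.INTER_CUBIC))
cv2.imwrite('pics/sidez.png',cv2.resize(b,None,fx=3,fy=3,interpolation=cv2.INTER_CUBIC))
for n,l in(('top',[(255,297),(209,273)]),('side',[(398,304),(365,359)])):
    d=np.load(n+'0.npy')
    for u,v in l: print(n,d[v,u],atd(n,(u,v),d[v,u]).round(1))
```

```text
top 883.83356 [456.6 137.7  92.4]
top 892.1244 [505.3 227.5  86.5]
side 648.18896 [457.  138.5  90.8]
side 590.6104 [504.  226.6  92.7]
```

View pics/topz.png

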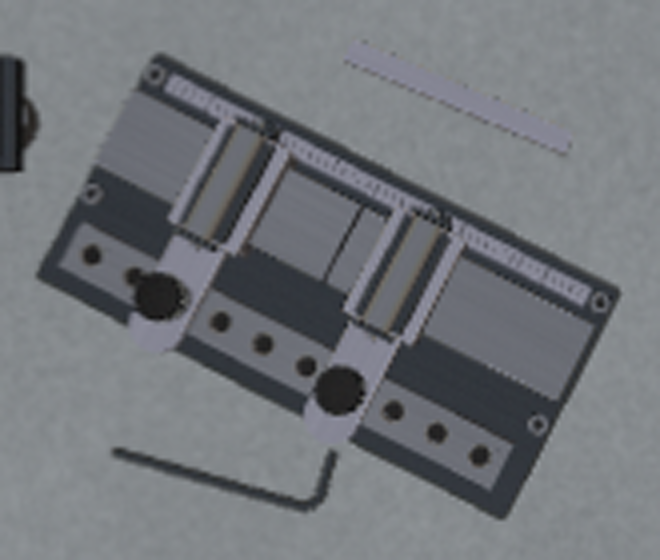

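View pics/sidez.png

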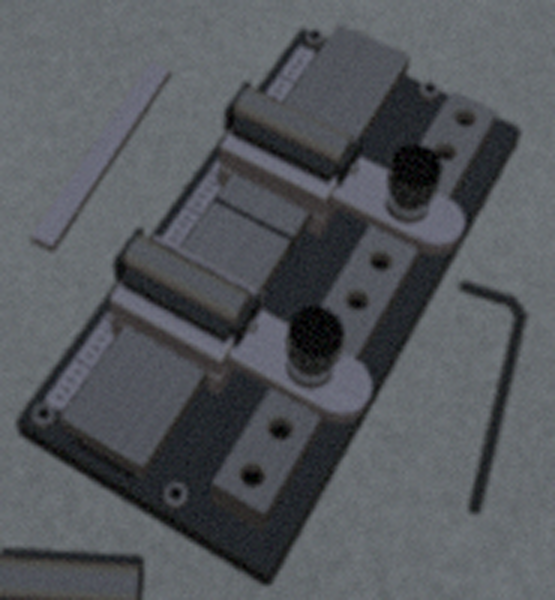

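```bash
cat >> h.py <<'E'
def rows(T0p,T0q,poses):
    R0=R.from_quat(T0q);out=[]
    for p,q in poses:
        s=R0.inv().apply(np.array(p)-T0p);t=(R0.inv()*q).as_rotvec()
        out.append([list(map(int,s.round())),list(map(float,t.round(2)))])
    return out
def down(ang): # tool x at world angle ang(deg), z down
    a=np.radians(ang);x=np.array([np.cos(a),np.sin(a),0]);z=np.array([0,0,-1.]);return R.from_matrix(np.column_stack([x,np.cross(z,x),z]))
E
python3 - <<'E'
from h import *
A=tri([ray('top',(254.6,297.1)),ray('side',(398.3,304))]);B=tri([ray('top',(208.9,273.6)),ray('side',(365,359))])
print(A,B,np.linalg.norm(B-A),np.degrees(np.arctan2(*(B-A)[[1,0]])))
P=[]
for i in range(1,19):
    f=i/18;a=np.radians(-65.9+f*(16.8+65.9));r=624.6+f*(477-624.6)
    P.append(([r*np.cos(a),r*np.sin(a),244.6],down(24.06+f*(151.9-24.06))))
p0=np.array([254.758,-570.743,244.576]);q0=down(24.06).as_quat()
for k in(0,8,16):
    for r in rows(p0,q0,P[k:k+8]):print(r)
    p0,q0=np.array(P[min(k+7,17)][0]),P[min(k+7,17)][1].as_quat();print(p0)
E
```

```text
[456.47155087 138.59580331  90.97991663] [503.95914172 226.50721252  92.45539304] 99.92829521586756 61.62316832412621
[[50, -11, 0], [0.0, 0.0, -0.12]]
[[98, -25, 0], [0.0, 0.0, -0.25]]
[[143, -42, 0], [0.0, 0.0, -0.37]]
[[187, -64, 0], [0.0, 0.0, -0.5]]
[[228, -88, 0], [0.0, 0.0, -0.62]]
[[267, -115, 0], [0.0, 0.0, -0.74]]
[[302, -145, 0], [0.0, 0.0, -0.87]]
[[335, -177, 0], [0.0, 0.0, -0.99]]
[ 488.22764229 -272.24027863  244.6       ]
[[45, 6, 0], [0.0, 0.0, -0.12]]
[[89, 8, 0], [0.0, 0.0, -0.25]]
[[133, 6, 0], [0.0, 0.0, -0.37]]
[[176, 1, 0], [0.0, 0.0, -0.5]]
[[218, -8, 0], [0.0, 0.0, -0.62]]
[[258, -20, 0], [0.0, 0.0, -0.74]]
[[297, -35, 0], [0.0, 0.0, -0.87]]
[[333, -53, 0], [0.0, 0.0, -0.99]]
[489.0530837   65.35014403 244.6       ]
[[36, 18, 0], [0.0, 0.0, -0.12]]
[[73, 32, 0], [0.0, 0.0, -0.25]]
[456.64140032 137.86816714 244.6       ]
```

Request:
drive_tool:
  targets:
    - [[50,-11,0],[0,0,-0.12]]
    - [[98,-25,0],[0,0,-0.25]]
    - [[143,-42,0],[0,0,-0.37]]
    - [[187,-64,0],[0,0,-0.5]]
    - [[228,-88,0],[0,0,-0.62]]
    - [[267,-115,0],[0,0,-0.74]]
    - [[302,-145,0],[0,0,-0.87]]
    - [[335,-177,0],[0,0,-0.99]]
  jaw: 87

```text
t: 0.95
eef_pos: [489.2, -270.7, 244.3]
orientation: [0.76, 0.65, -0.0, -0.0]
ft_force: [0.2, -0.4, 0.1]
opening: 86.7
```

Request:
drive_tool:
  targets:
    - [[45,6,0],[0,0,-0.12]]
    - [[89,8,0],[0,0,-0.25]]
    - [[133,6,0],[0,0,-0.37]]
    - [[176,1,0],[0,0,-0.5]]
    - [[218,-8,0],[0,0,-0.62]]
    - [[258,-20,0],[0,0,-0.74]]
    - [[297,-35,0],[0,0,-0.87]]
    - [[333,-53,0],[0,0,-0.99]]

```text
t: 1.75
eef_pos: [489.0, 66.5, 244.4]
orientation: [0.36, 0.933, 0.0, -0.0]
ft_force: [0.1, -0.0, -0.2]
opening: 86.8
```

Request:
drive_tool:
  targets:
    - [[36,18,0],[0,0,-0.12]]
    - [[73,32,0],[0,0,-0.24]]
    - [[73,32,0],[0,0,-0.24]]
    - [[73,32,0],[0,0,-0.24]]
  jaw: 60

```text
t: 2.15
eef_pos: [457.2, 137.8, 244.5]
orientation: [0.248, 0.969, -0.0, 0.0]
ft_force: [0.0, -0.6, -0.1]
opening: 64.3
```

Run:
```python
from h import *
st=env.read_state();print(st['eef_pos'],st['orientation'],st['joint_pos'].round(2),R.from_quat(st['orientation']).as_matrix().round(3))
im,d=env.capture('wrist');save('w1',im);np.save('w1.npy',d)
im,d=env.capture('top');save('t1',im)
```

```text
[457.16957252 137.8077801  244.54830259] [ 2.47930247e-01  9.68777805e-01 -3.08577275e-04  2.47158037e-04] [ 0.42  0.06 -0.82  1.8   0.05  1.3   0.65] [[-0.877  0.48   0.   ]
 [ 0.48   0.877 -0.001]
 [-0.001 -0.    -1.   ]]
```

View pics/w1.png

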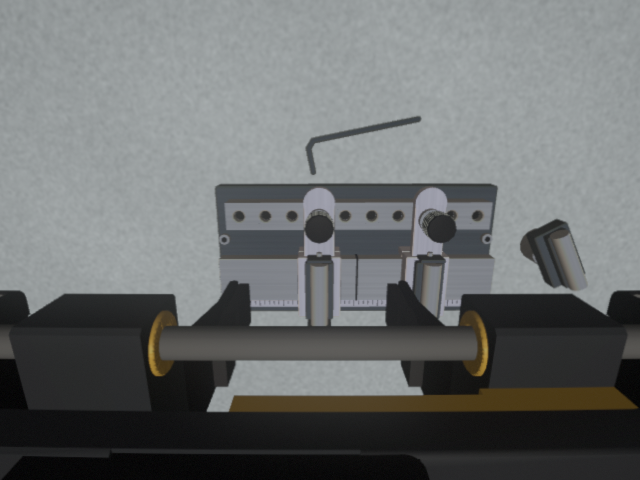

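View pics/t1.png

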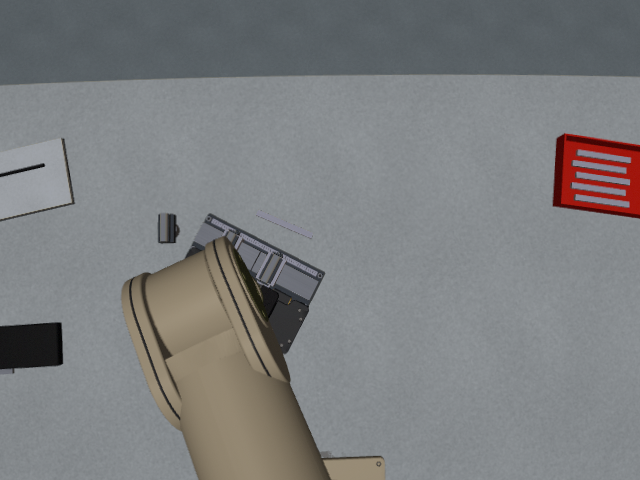

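Wrist view: fixture aligned with the image rows (its edge is at row 185 at both ends). The top of knob A is near (319,231), B near (441,229), key and nose are clear.

Run:
```python
from h import *
st=env.read_state();d=np.load('w1.npy');im=cv2.imread('pics/w1.png')
cv2.imwrite('pics/w1z.png',cv2.resize(im[180:280,270:480],None,fx=3.8,fy=3.8,interpolation=cv2.INTER_CUBIC))
# depth-based top-face masks
W=world_from_cam('wrist',st)
vv,uu=np.mgrid[180:270,280:470]
p=env.camera_params('wrist')
n=cv2.undistortPoints(np.stack([uu.ravel(),vv.ravel()],1)[:,None].astype(float),np.array(p['camera_matrix']),np.array([p['k1'],0,0,0]))[:,0]
D=d[180:270,280:470].ravel()
X=(W[:3,:3]@(np.c_[n,np.ones(len(n))]*D[:,None]).T).T+W[:3,3]
Y=im[180:270,280:470].mean(2).ravel()
for nm,c in(('A',(456.5,138.6)),('B',(504,226.5))):
    m=(np.hypot(X[:,0]-c[0],X[:,1]-c[1])<17)&(X[:,2]>87)
    Q=X[m];print(nm,m.sum(),np.median(Q[:,2]),Q.mean(0),(Q.min(0)+Q.max(0))/2, uu.ravel()[m].mean(),vv.ravel()[m].mean())
```

```text
A 672 90.265995719583 [455.6496941  138.6236462   90.13123138] [456.24474949 138.29755259  89.64883815] 318.4434523809524 228.35565476190476
B 677 90.19846088664428 [503.54756613 225.44829957  90.12091624] [504.14660229 225.64849526  89.65000726] 441.1447562776957 228.26144756277697
```

View pics/w1z.png

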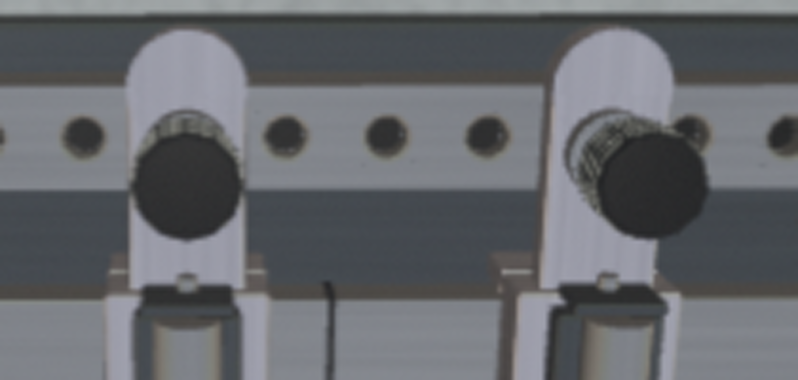

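Request:
drive_tool:
  targets:
    - [[1,0,35],[0,0,0]]
    - [[1,0,70],[0,0,0]]
    - [[1,0,100],[0,0,0]]
    - [[1,0,125],[0,0,0]]
    - [[1,0,125],[0,0,0]]
  jaw: 55

```text
t: 2.75
eef_pos: [455.0, 136.1, 116.6]
orientation: [0.25, 0.968, -0.001, -0.003]
ft_force: [-0.1, -0.4, 0.9]
opening: 54.8
```

Run:
```python
from h import *
st=env.read_state();print(st['eef_pos'],st['orientation'],st['ft_force'],st['opening'])
im,d=env.capture('wrist');save('w2',im);np.save('w2.npy',d)
im,d=env.capture('side');cv2.imwrite('pics/s2.png',cv2.resize(im[220:450,240:460,::-1],None,fx=2.5,fy=2.5))
```

```text
[454.99988972 136.11820086 116.55907463] [ 0.24958227  0.9683493  -0.00106413 -0.00268241] [-0.05818886 -0.39779096  0.87003767] 54.84703696564299
```

View pics/w2.png

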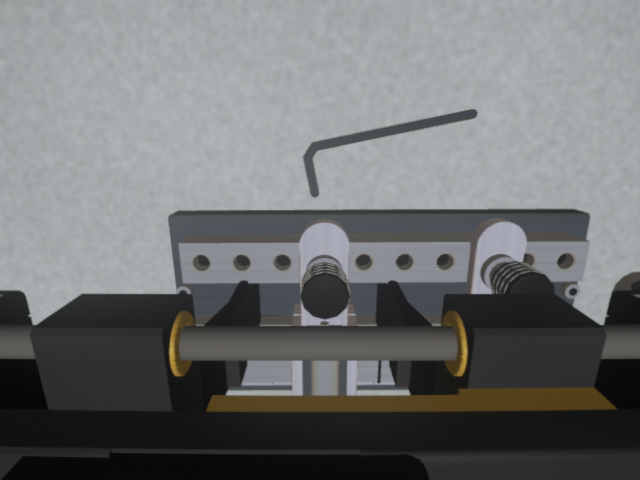

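View pics/s2.png

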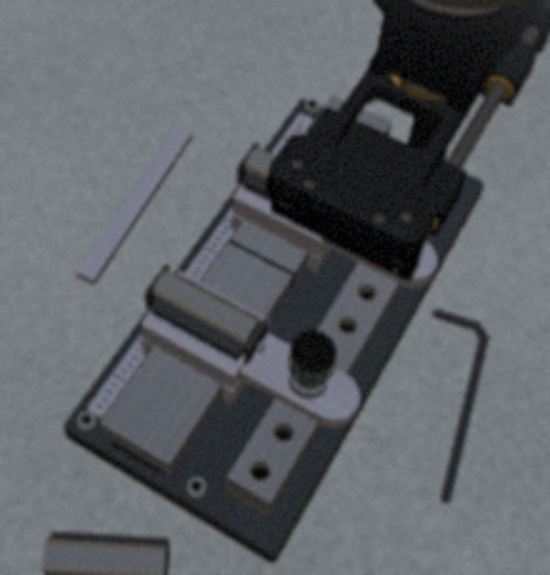

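Run:
```python
from h import *
st=env.read_state();print(st['t'],st['eef_pos'],st['dq'].round(3),st['joint_pos'].round(3),R.from_quat(st['orientation']).as_matrix().round(4))
d=np.load('w2.npy');im=cv2.imread('pics/w2.png')
print(ray('wrist',(326,296),st))
W=world_from_cam('wrist',st)
vv,uu=np.mgrid[240:330,280:380]
p=env.camera_params('wrist')
n=cv2.undistortPoints(np.stack([uu.ravel(),vv.ravel()],1)[:,None].astype(float),np.array(p['camera_matrix']),np.array([p['k1'],0,0,0]))[:,0]
D=d[240:330,280:380].ravel()
Xc=np.c_[n,np.ones(len(n))]*D[:,None]
X=(W[:3,:3]@Xc.T).T+W[:3,3]
m=(np.hypot(X[:,0]-456,X[:,1]-138)<17)&(X[:,2]>85)&(X[:,2]<100)
Q=X[m];print(m.sum(),np.median(Q[:,2]),(Q.min(0)+Q.max(0))/2)
m2=m&(abs(X[:,2]-np.median(Q[:,2]))<1.5)
T=(np.array(p['tool_from_camera'])[:3,:3]@Xc[m2].T).T+np.array(p['tool_from_camera'])[:3,3]
print(m2.sum(),T.mean(0),T.min(0),T.max(0))
```

```text
2.85 [456.90529981 137.39577983 119.9319149 ] [-0.001 -0.025 -0.01  -0.024 -0.002  0.002  0.001] [ 0.37   0.209 -0.817  1.954  0.175  1.051  0.544] [[-8.759e-01  4.825e-01 -7.000e-04]
 [ 4.825e-01  8.759e-01  3.000e-04]
 [ 7.000e-04 -1.000e-04 -1.000e+00]]
(array([390.51417646, 174.60797032, 259.25355673]), array([ 0.37367395, -0.18106903, -0.92109778]))
2018 93.71126800028739 [457.54815605 141.09185348  90.47396758]
1668 [ 1.5098413   3.69289297 26.09133054] [-10.5280972   -8.06931604  24.72878961] [12.70402104 15.60145327 27.70253489]
```

```bash
cat > k.py <<'E'
from h import *
st=env.read_state();im,d=env.capture('wrist')
p=env.camera_params('wrist');vv,uu=np.mgrid[230:340,270:390]
n=cv2.undistortPoints(np.stack([uu.ravel(),vv.ravel()],1)[:,None].astype(float),np.array(p['camera_matrix']),np.array([p['k1'],0,0,0]))[:,0]
D=d[230:340,270:390].ravel();Xc=np.c_[n,np.ones(len(n))]*D[:,None]
T0=np.array(p['tool_from_camera']);T=(T0[:3,:3]@Xc.T).T+T0[:3,3]
z=st['eef_pos'][2]
m=(np.hypot(T[:,0],T[:,1]-1)<17)&(abs(z-T[:,2]-91.5)<4);zz=np.median(T[m,2]);m&=abs(T[:,2]-zz)<1.2
(c,r)=cv2.minEnclosingCircle(T[m,:2].astype(np.float32))
print('t',st['t'],st['eef_pos'].round(1),'knob rel tool',T[m].mean(0).round(1),c,r,'z',z-zz)
E
python3 k.py
```

```text
t 2.85 [456.9 137.4 119.9] knob rel tool [ 2.5  1.6 29.5] (2.3553199768066406, 1.4952318668365479) 11.894980430603027 z 90.4550448963233
```

Request:
drive_tool:
  targets:
    - [[2,1,10],[0,0,0]]
    - [[2,1,22],[0,0,0]]
    - [[2,1,33],[0,0,0]]
    - [[2,1,33],[0,0,0]]
    - [[2,1,33],[0,0,0]]
    - [[2,1,33],[0,0,0]]
  jaw: 40

```text
t: 3.5
eef_pos: [455.4, 140.0, 86.8]
orientation: [0.248, 0.969, 0.0, 0.0]
ft_force: [-0.4, -0.7, 0.8]
opening: 39.9
```

Run:
```python
from h import *
st=env.read_state();print(st['eef_pos'],st['orientation'],st['ft_force'],st['opening'])
im,d=env.capture('wrist');save('w3',im)
im,d=env.capture('side');cv2.imwrite('pics/s3.png',cv2.resize(im[220:450,240:460,::-1],None,fx=2.5,fy=2.5))
```

```text
[455.43811178 139.99551503  86.78909315] [2.48219693e-01 9.68703746e-01 1.09519469e-04 1.56615244e-04] [-0.39465472 -0.65592312  0.79229671] 39.87055403188552
```

View pics/w3.png

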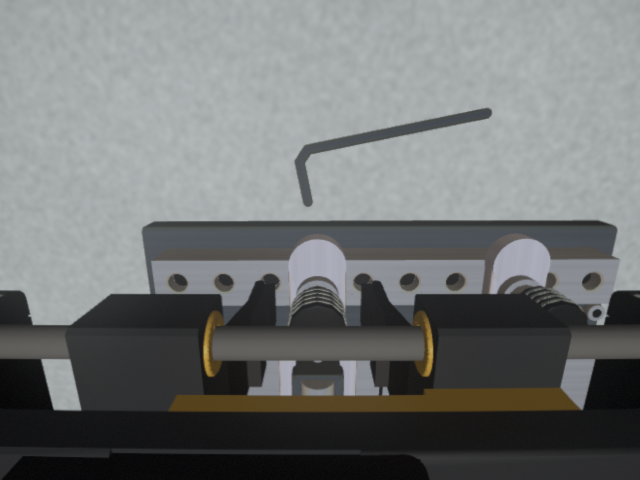

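View pics/s3.png

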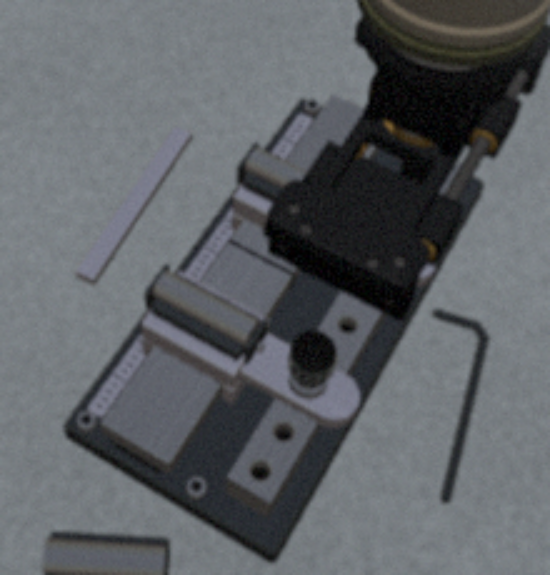

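The knob (318,300) sits centrally between the fingers. Closing gently first.

Request:
drive_tool:
  targets:
    - [[0,0,0],[0,0,0]]
    - [[0,0,0],[0,0,0]]
    - [[0,0,0],[0,0,0]]
    - [[0,0,0],[0,0,0]]
    - [[0,0,0],[0,0,0]]
  jaw: 15
  force: 10

```text
t: 4.1
eef_pos: [455.3, 139.8, 86.6]
orientation: [0.248, 0.969, -0.0, 0.0]
ft_force: [0.1, 0.2, 0.7]
opening: 23.9
```

Request:
drive_tool:
  targets:
    - [[0,0,0],[0,0,0]]
    - [[0,0,0],[0,0,0]]
    - [[0,0,-3],[0,0,0]]
    - [[0,0,-6],[0,0,0]]
    - [[0,0,-9],[0,0,0]]
    - [[0,0,-12],[0,0,0]]
    - [[0,0,-12],[0,0,0]]
    - [[0,0,-12],[0,0,0]]
  jaw: 15
  force: 45

```text
t: 4.9
eef_pos: [455.2, 139.8, 98.5]
orientation: [0.248, 0.969, -0.0, 0.0]
ft_force: [3.8, 0.1, -8.3]
opening: 22.9
```

Run:
```python
from h import *
st=env.read_state();print(st['eef_pos'],st['ft_force'],st['opening'])
im,d=env.capture('side');cv2.imwrite('pics/s4.png',cv2.resize(im[220:450,240:460,::-1],None,fx=2.5,fy=2.5))
im,d=env.capture('wrist');save('w4',im)
print(env.read_state()['ft_force'],env.read_state()['eef_pos'])
```

```text
[455.17211656 139.79273517  98.47623167] [ 3.75230567  0.07831741 -8.30679052] 22.856793309103924
[ 3.57924889  0.35793689 -7.8845435 ] [455.20315445 139.79206506  98.43558171]
```

View pics/w4.png

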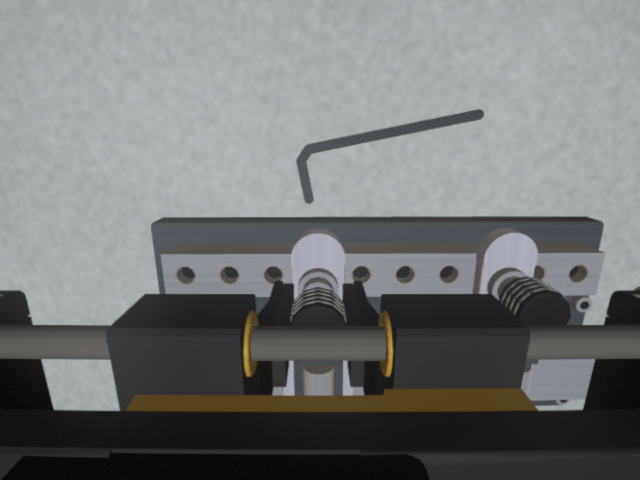

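Lift is 12 mm and the pull of −8.3 N agrees with the spring. The arm shows a small side load along tool x, so I'll ease that by 1 mm while sliding 25 mm along tool −y.

Request:
drive_tool:
  targets:
    - [[-1,-3,0],[0,0,0]]
    - [[-1,-8,0],[0,0,0]]
    - [[-1,-13,0],[0,0,0]]
    - [[-1,-18,0],[0,0,0]]
    - [[-1,-22,0],[0,0,0]]
    - [[-1,-25,0],[0,0,0]]
    - [[-1,-25,0],[0,0,0]]
    - [[-1,-25,0],[0,0,0]]

```text
t: 5.8
eef_pos: [443.1, 116.8, 98.2]
orientation: [0.248, 0.969, -0.001, -0.001]
ft_force: [-4.6, 1.1, -9.1]
opening: 22.6
```

Run:
```python
from h import *
st=env.read_state();print(st['eef_pos'],st['ft_force'],st['opening'])
p=st['eef_pos']-np.array([455.2,139.8,98.45]);print(R.from_quat(st['orientation']).inv().apply(p))
im,d=env.capture('wrist');save('w5',im)
```

```text
[443.07256458 116.81899521  98.15560779] [-4.58728033  1.10390687 -9.0602912 ] 22.60961552665843
[ -0.42866487 -25.98052754   0.34113466]
```

View pics/w5.png

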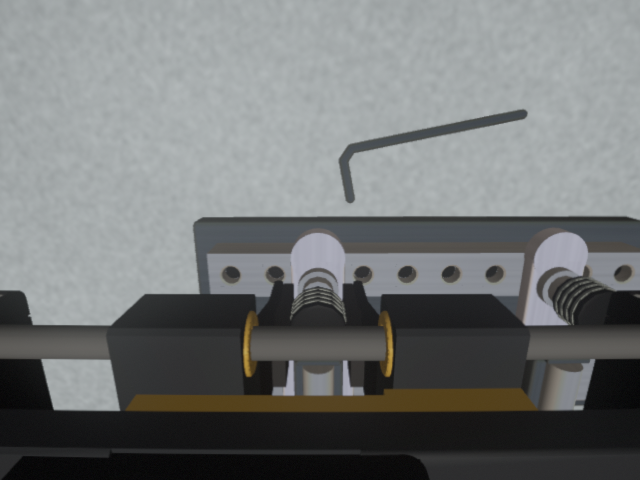

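Run:
```python
from h import *
st=env.read_state();print(st['t'],st['eef_pos'],st['ft_force'],st['opening'],st['dq'].round(3))
p=st['eef_pos']-np.array([455.2,139.8,98.45]);print(R.from_quat(st['orientation']).inv().apply(p))
im=cv2.imread('pics/w5.png');im4=cv2.imread('pics/w4.png')
cv2.imwrite('pics/z5.png',np.vstack([cv2.resize(i[225:300,230:410],None,fx=4,fy=4,interpolation=cv2.INTER_CUBIC) for i in(im4,im)]))
```

```text
5.85 [443.09228354 116.84733996  98.14763287] [-5.08527713  1.37199463 -7.56671831] 22.78517403166413 [-0.002  0.003 -0.001 -0.001  0.001  0.002 -0.001]
[ -0.43041553 -25.94620476   0.34932507]
```

View pics/z5.png

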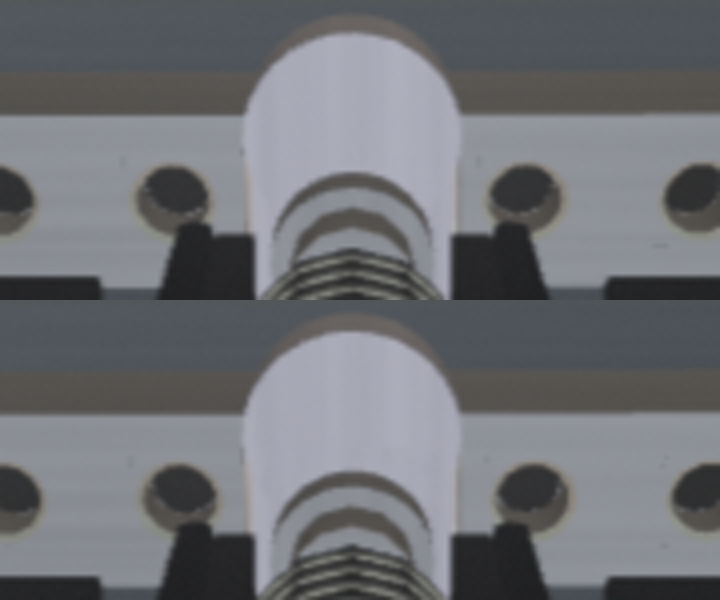

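The support has gone about 0.7 mm past the hole: arm centre 352 against the midpoint of the neighbouring holes, 357, in the 4x crop. I'll correct that, then lower.

Request:
drive_tool:
  targets:
    - [[0.5,0.5,0],[0,0,0]]
    - [[0.5,0.8,0],[0,0,0]]
    - [[0.5,0.8,0],[0,0,0]]
    - [[0.5,0.8,2],[0,0,0]]
    - [[0.5,0.8,4],[0,0,0]]
    - [[0.5,0.8,6],[0,0,0]]
    - [[0.5,0.8,6],[0,0,0]]

```text
t: 6.55
eef_pos: [443.8, 118.2, 92.3]
orientation: [0.248, 0.969, -0.0, -0.0]
ft_force: [-5.0, -0.2, -6.4]
opening: 22.7
```

Run:
```python
from h import *
st=env.read_state();print(st['eef_pos'],st['ft_force'],st['opening'])
p=st['eef_pos']-np.array([455.2,139.8,98.45]);print(R.from_quat(st['orientation']).inv().apply(p))
im,d=env.capture('wrist');save('w6',im)
cv2.imwrite('pics/z6.png',cv2.resize(im[225:310,230:410,::-1],None,fx=4,fy=4,interpolation=cv2.INTER_CUBIC))
```

```text
[443.80715944 118.24506815  92.34049477] [-5.01438333 -0.17887919 -6.37333985] 22.67668628702361
[ -0.38272311 -24.37423329   6.12276341]
```

View pics/z6.png

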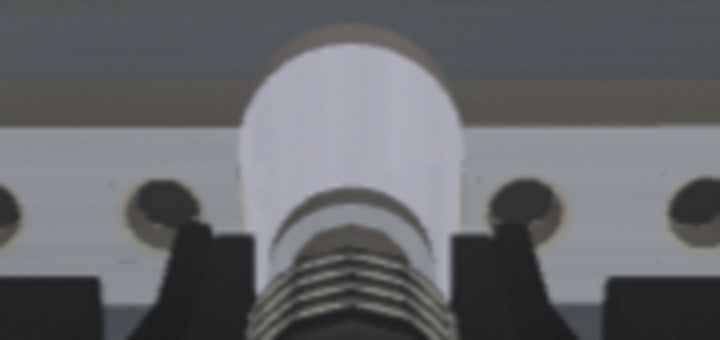

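The pin has entered the hole: lift is about 6 mm, below the 9 mm rest height, and the spring is still pulling. Continuing down.

Request:
drive_tool:
  targets:
    - [[0.5,-0.5,1.5],[0,0,0]]
    - [[0.5,-0.5,3],[0,0,0]]
    - [[0.5,-0.5,4.5],[0,0,0]]
    - [[0.5,-0.5,6],[0,0,0]]
    - [[0.5,-0.5,6],[0,0,0]]
    - [[0.5,-0.5,6],[0,0,0]]

```text
t: 7.2
eef_pos: [443.7, 118.3, 86.8]
orientation: [0.248, 0.969, 0.0, 0.0]
ft_force: [-2.8, 0.8, -2.4]
opening: 22.7
```

Request:
drive_tool:
  targets:
    - [[0,0,0.5],[0,0,0]]
    - [[0,0,1],[0,0,0]]
    - [[0,0,1],[0,0,0]]
    - [[0,0,1],[0,0,0]]

```text
t: 7.6
eef_pos: [443.8, 118.3, 86.3]
orientation: [0.248, 0.969, -0.0, 0.001]
ft_force: [-5.9, -1.4, 6.8]
opening: 22.6
```

Request:
drive_tool:
  targets:
    - [[0.3,0,0.6],[0,0,0]]
    - [[0.3,0,0.6],[0,0,0]]
    - [[0.3,0,0.6],[0,0,0]]
    - [[0.3,0,0.6],[0,0,0]]
    - [[0.3,0,0.6],[0,0,0]]

```text
t: 8.1
eef_pos: [443.9, 118.4, 86.1]
orientation: [0.248, 0.969, -0.0, 0.001]
ft_force: [-7.0, -1.7, 12.5]
opening: 23.0
```

Run:
```python
from h import *
st=env.read_state();print(st['eef_pos'],st['ft_force'],st['opening'])
im,d=env.capture('wrist');save('w7',im)
im,d=env.capture('side');cv2.imwrite('pics/s7.png',cv2.resize(im[220:450,240:460,::-1],None,fx=2.5,fy=2.5))
st=env.read_state();print(st['eef_pos'],st['ft_force'])
```

```text
[443.85599606 118.35330494  86.06938342] [-7.04882441 -1.67796537 12.53072904] 22.95908327850094
[443.83713332 118.37247035  86.07259071] [-7.31934959 -0.99302681 12.02979262]
```

View pics/w7.png

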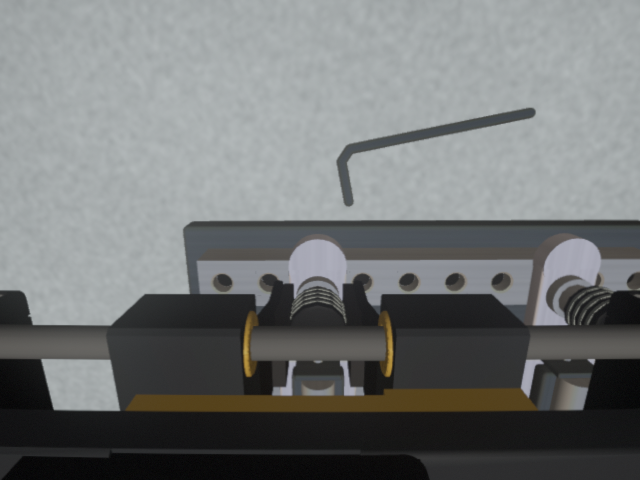

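View pics/s7.png

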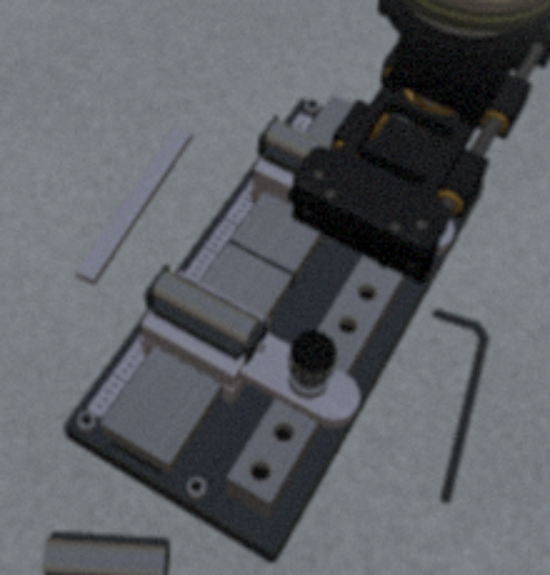

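Run:
```python
from h import *
env.hand_in()
```

```text
the job is handed in; nothing more can be done
```

I moved support_a out to the next hole (y = −62.5 mm), let its pin go home, and handed in at about 8.2 s still gripping the knob and pressing down with about 12 N.

- **Lift and slide:** I gripped knob A at 45 N and lifted the plunger 12 mm; the pull of 8.3 N matched the spring. The first slide overshot the hole by about 0.7 mm, so I eased the support back before lowering.
- **Pin home:** At about 6 mm lift, below the 9 mm at which it would rest on the bar, the spring was still pulling, so the pin was in the hole. The tool then came down to its starting height and met a hard stop. The 12 N reading held through the last two pictures.
- **Position:** The last pictures show two free holes outside each support and four between them. They show no change in support_b, the hex key or the test bar. The nose is only partly in view in the last side picture, and looks unmoved there.

**Disagreements:** The camera estimates of the knob's position differed by about 1.5 mm, but the gentle first grip showed almost no side load. About 7 N of sideways load on the knob, across the beam, was still there at hand-in.

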